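# Bed the brass name plate in the chest lid

### The job

The blank polished brass name plate lies flat on the grey work block and is too thin to take hold of cleanly there. Pressing only lightly, slide it until one of its short ends sticks out well over an edge of the block, take it up by that end, and bed it face up in the routed recess of the chest lid, pressed fully home so that it lies flush. Do not drop it on the bench, and leave the mallet, the glue bottle and the chisel where they are.

Things in the scene. Friction and masses are not known exactly. Their poses are not given: they have to be found in the camera images.
- plate_center (a point): Centre (half-way through the thickness) of the loose brass name plate, a flat rectangle 150 mm long (its x axis), 60 mm wide (y) and 3 mm thick (z, up at the start), about 0.23 kg. It starts flat on top of the work block, its long axis within 0.2 rad of the block's x axis. It slides on the laminate; closed fingertips pressed on it with 10 to 15 N drag it along.
- plate_end_a (a point): Middle of the plate's short end at +x of the plate (75 mm from its centre), half-way through the thickness.
- plate_end_b (a point): Middle of the plate's other short end, at -x of the plate (75 mm from its centre), half-way through the thickness.
- block: Raised work block: plywood box with a flat grey laminate top, 220 mm (x) by 180 mm (y), 75 mm high, fixed to the bench, edges upright on all sides. Origin at the centre of its underside, on the bench. Its x axis points away from the robot, within 0.15 rad. It may stand to the left or the right of the robot.
- recess (a point): Centre of the floor of the recess in the chest lid, z up: a rectangular pocket 153 mm long (x axis), 63 mm wide (y) and 3 mm deep with upright walls, in the middle of the lid, 97 mm above the bench at its floor. The plate lies in it flush with 1.5 mm to spare on every side; either end may go to either end. Its x axis points away from the robot within 0.2 rad.
- chest: Closed plywood chest, fixed to the bench, the lid does not open. Origin at the centre of its underside, x axis as the recess's. Flat lid top 240 mm (x) by 150 mm (y), 100 mm above the bench; the sides slope outward to 292 by 202 mm at the bench. It stands on the other side from the block.
- mallet: Rubber mallet lying on the bench between block and chest: black head 60 mm across and 75 mm long at the far end, wooden handle 22 mm thick reaching 250 mm towards the robot. Origin on the bench under the head; the handle points along its -x. Leave alone.
- glue: White glue bottle with a red cap, 60 mm across, 150 mm tall, standing on the bench farther from the robot. Origin at the centre of its foot. Leave alone.
- chisel: Chisel lying on the bench beside the mallet, 235 mm long, black handle 26 mm thick at its -x end (110 mm of it, towards the robot), then the steel blade. Origin on the bench below the front end of the handle. Leave alone.
Things that resemble listed ones, but are neither listed nor needed, are in the scene too. Of the things that look like the part that bears plate_center, the middle-sized one is meant.

How it is judged:
By the outcome, as a careful person would: the job done as asked, in the order asked, and still so for the second after the job is handed in, with the robot touching nothing.
It also fails if it takes over 58 s, if anything falls off the work surface, if the arm or the gripper's body presses on something with over 40 N, if the wrist force passes 120 N, or if a joint passes its speed limit or range.

### The arm

A 6-joint arm with a two-finger parallel gripper is mounted at the origin on the work surface. World frame = base frame: x ahead of the robot, y to its left, z up, the work surface at z = 0. Lengths are in mm, angles in rad, forces in N, time in s.
With the tool pointing down it reaches from about 400 to 925 mm from the base axis. Payload 12.5 kg.
Tool frame: the origin (TCP) lies on the mounting face of the last link; the fingertips stand 190 mm ahead of it and the grasp point (between the pads) lies 171 mm ahead of it (env.grasp_offset is the distance from the TCP to the grasp point, in mm); z points along the fingers, y is the direction in which the jaws open and shut (so a half turn about z gives the same grasp; the last joint's range is limited). The gripper opens to 95 mm and grips with 3 to 60 N. Pads are 20 mm wide; open, the fingers measure 119 mm over their backs; the gripper's body (75 mm by 180 mm) begins 59 mm behind the grasp point.
Start: joints at [1.068, 0.491, 1.559, -0, 1.092, -0.106], TCP at [241.52, 576.449, 404.761] pointing down, gripper open.
Joint ranges: [-3.1, 3.1], [-0.84, 2.19], [0.05, 2.79], [-1.13, 4.28], [0.06, 2.93], [-2.69, 2.69]. Speed limits (rad/s): [2.22, 2.22, 2.79, 3.14, 3.14, 3.14].

### API

Orientations are given as [roll, pitch, yaw] about the fixed x, y, z axes, in that order (R = Rz(yaw) Ry(pitch) Rx(roll)).
In Python, from cell import env, viewer gives the robot as it stands.
- The arm moves only by the tool play_rows, never from a script. Its argument "increments" is a list of rows, each an object of numbers: "dx", "dy", "dz": the shift along the tool's x, y, z in mm; "rx", "ry", "rz": the turn, a rotation vector about the tool's x, y, z in units of 6 degrees (1.0 is 6 degrees). A call has 1 to 8 rows; each row is the pose to reach, as a shift and turn from the pose measured when the call began, along the tool's axes at that moment; what a row does not reach only later rows make up. A row lasts 1/12 s, in which the tool goes at most 41.7 mm and 7.16 degrees, less where a joint would pass 70% of its speed; a pose out of reach is approached as far as the arm can. A call with a gripper value outside its range is refused whole. "fingers" is the opening, from 0 (shut) to 1 (fully open), set as the call begins (left out, the last holds). The fingers move at their own pace and stop on an object; the grip force is fixed at half the most. Time passes only in rows, so rows that repeat a pose let the fingers close. It gives the time, the measured TCP pose, the force and the opening at its end, in the units of the state.
- env.state(): the state, without advancing time (a new reading comes with each control period).
- viewer.read_camera(name): name is "side" or "top" or "wrist"; returns a dict with "image" (400x640x3 uint8, red, green, blue), "fx", "fy", "cx", "cy" (pixels), "rvec" (rotation vector, rad) and "tvec" (3), from world to camera coordinates, as OpenCV has them. Camera axes: x right, y down, z forward; pixel columns grow to the right and rows downward; lengths in mm; the calibration is good to about 2 mm. The wrist camera is an equidistant fisheye: a pixel r from the principal point sees the ray r / f radians off the axis. A picture is of the moment at which its call begins. There is no depth.
- env.job_done(): hands the job in, once; it reports no verdict.
The state is a dict: "t": time; "joints": joint angles; "qvel": joint speeds; "tau": joint torques, N m; "eef_pos": TCP position; "tcp_rot": TCP orientation; "ft_force": force on the tool from outside, world axes, zero at the start; "moment": the same for the moment, N m; "opening": opening from 0.0 (shut) to 1.0 (fully open).
Only numpy, scipy, OpenCV 4.12 (cv2) and the standard library are available. Lean on these libraries where they do the work, as an engineer would, in place of code of your own. Each camera call takes 0.05 s, during which the arm holds its last target.

## Working session

There is one attempt and no reset: what is moved stays moved. The work goes in short steps, Python scripts to look and compute and a tool call to move; the robot and the scene stay as the last step left them, time stands still between calls to the robot, and variables do not carry over. Pictures are saved under pics/ and viewed, and the job is handed in when it is done.

Besides the shell and the picture viewer there is one more tool, called after "Emit:" as name(argument=value, ...), one argument or row to a line, values as JSON. play_rows: Moves the arm, as the interface text tells. Its arguments: {"type":"object","properties":{"increments":{"type":"array","items":{"type":"object","properties":{"dx":{"type":"number"},"dy":{"type":"number"},"dz":{"type":"number"},"rx":{"type":"number"},"ry":{"type":"number"},"rz":{"type":"number"}}}},"fingers":{"type":"number"}},"required":["increments"]}

```bash
ls; mkdir -p pics; python3 - <<'E'
from cell import env, viewer
import cv2, pickle
d={}
for n in ["side","top","wrist"]:
    c=viewer.read_camera(n); d[n]=c
    cv2.imwrite(f"pics/{n}0.png",c["image"][:,:,::-1])
    print(n,c["fx"],c["fy"],c["cx"],c["cy"],c["rvec"],c["tvec"])
pickle.dump(d,open("c0.pkl","wb"))
print(env.state(),env.grasp_offset)
E
```

```text
pics
side 369.7938544198334 369.7938544198334 322.0594579782608 203.92965142991562 [ 0.34324164 -2.84866452  1.07412589] [550.48584714 155.47516655 685.14572593]
top 369.2539587538487 369.2539587538487 323.3472343188772 212.02765322232977 [ 2.16072854 -2.16164443  0.1042213 ] [-26.44809841 572.30587252 875.23601898]
wrist 309.70691628693146 309.70691628693146 318.7164775559833 199.82066975189431 [-2.41091965 -1.60441932 -0.22852701] [-624.2284339   -31.10853792  391.98283111]
{'t': 0.15, 'joints': array([ 1.06841449e+00,  4.91400331e-01,  1.55927963e+00, -2.97287184e-05,
        1.09172531e+00, -1.05596312e-01]), 'qvel': array([-1.06421431e-03, -1.79590089e-03, -3.06252310e-03,  3.20137299e-04,
       -1.86550529e-05,  7.02803136e-04]), 'tau': array([ 7.71565592e-04, -6.12892699e+01, -2.58279043e+01,  6.92385784e-02,
        4.72638721e-02, -7.24104962e-05]), 'eef_pos': array([241.50600395, 576.43737838, 404.31910523]), 'tcp_rot': array([-3.14078178e+00, -5.94267928e-05,  2.74482082e+00]), 'ft_force': array([-0.62790379, -0.73829424,  0.59615606]), 'moment': array([ 0.05794718,  0.00967678, -0.00187272]), 'opening': 0.9987809684034886} 171.3
```

View pics/side0.png

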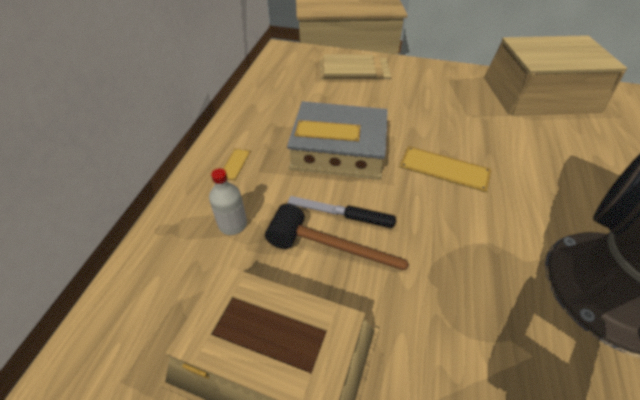

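View pics/top0.png

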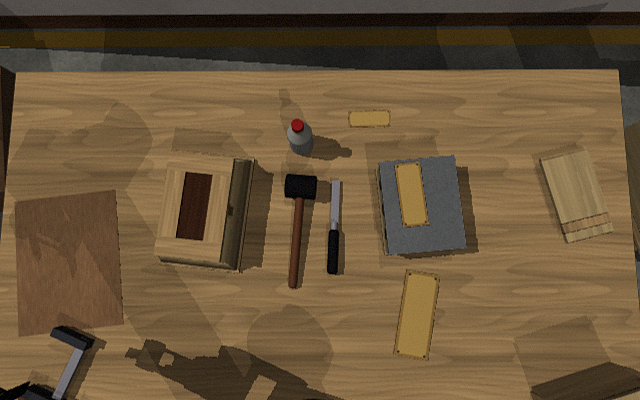

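View pics/wrist0.png

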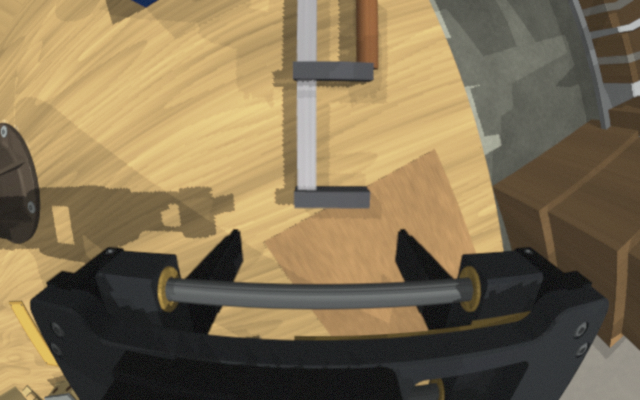

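Of the plates, there is a small one at top-view pixel (369,119) on the bench, a middle one at (411,194) on the grey block and a large one at (416,314) on the bench. The middle one on the block fits. I'll confirm it in a crop and measure.

```bash
cat > h.py <<'E'
import numpy as np, cv2, pickle
def ray(c,uv,fish=False):
    R=cv2.Rodrigues(np.array(c["rvec"],float))[0]; t=np.array(c["tvec"],float)
    uv=np.atleast_2d(np.array(uv,float))
    x=(uv[:,0]-c["cx"])/c["fx"]; y=(uv[:,1]-c["cy"])/c["fy"]
    if fish:
        r=np.hypot(x,y); s=np.where(r>1e-9,np.sin(r)/np.maximum(r,1e-9),1); d=np.stack([x*s,y*s,np.cos(r)],1)
    else: d=np.stack([x,y,np.ones_like(x)],1)
    return -R.T@t, d@R
def on(c,uv,z,fish=False):
    o,d=ray(c,uv,fish); return o+d*((z-o[2])/d[:,2])[:,None]
def proj(c,P,fish=False):
    R=cv2.Rodrigues(np.array(c["rvec"],float))[0]
    q=np.atleast_2d(P)@R.T+np.array(c["tvec"])
    if fish:
        rr=np.hypot(q[:,0],q[:,1]); th=np.arctan2(rr,q[:,2]); k=th/np.maximum(rr,1e-9)
        return np.stack([c["cx"]+c["fx"]*q[:,0]*k,c["cy"]+c["fy"]*q[:,1]*k],1)
    return np.stack([c["cx"]+c["fx"]*q[:,0]/q[:,2],c["cy"]+c["fy"]*q[:,1]/q[:,2]],1)
def masks(img):
    h=cv2.cvtColor(img,cv2.COLOR_RGB2HSV); return h
def rect(P):
    (cx,cy),(w,hh),a=cv2.minAreaRect(P[:,:2].astype(np.float32))
    if w<hh: w,hh=hh,w; a+=90
    a=np.deg2rad(a); a=(a+np.pi/2)%np.pi-np.pi/2
    return np.round([cx,cy,w,hh,a],3)
def comps(m,amin=60):
    cs,_=cv2.findContours(m.astype(np.uint8),cv2.RETR_EXTERNAL,cv2.CHAIN_APPROX_NONE)
    return [c[:,0,:] for c in cs if cv2.contourArea(c)>amin]
E
python3 - <<'E'
from h import *
d=pickle.load(open("c0.pkl","rb"))
print({n:np.round(ray(d[n],[[320,200]],n=='wrist')[0]) for n in d})
img=d["top"]["image"]
for p in [(411,194),(369,119),(416,314),(440,180),(195,205),(230,205),(500,300)]: print(p,img[p[1],p[0]],cv2.cvtColor(img,cv2.COLOR_RGB2HSV)[p[1],p[0]])
for n,b in [("top",(360,140,480,270)),("side",(280,90,400,190))]:
    i=d[n]["image"][b[1]:b[3],b[0]:b[2]]; cv2.imwrite(f"pics/{n}crop.png",cv2.resize(i[:,:,::-1],None,fx=4,fy=4,interpolation=cv2.INTER_NEAREST))
# rough ids
c=d["top"]
print(on(c,[[379,160],[453,155],[467,247],[390,254]],75))
print(on(c,[[185,172],[213,174],[204,240],[177,236]],100))
print(on(c,[[369,119],[416,314]],2),on(c,[[297,127]],150))
E
```

```text
{'side': array([460., 456., 614.]), 'top': array([475., -36., 931.]), 'wrist': array([167., 607., 385.])}
(411, 194) [160 130  70] [ 20 143 160]
(369, 119) [158 124  66] [ 19 148 158]
(416, 314) [150 120  59] [ 20 155 150]
(440, 180) [85 84 83] [15  6 85]
(195, 205) [46 26 16] [ 10 166  46]
(230, 205) [63 47 31] [ 15 130  63]
(500, 300) [134 104  72] [ 15 118 134]
[[ 691.07951667 -158.72065778   75.        ]
 [ 702.69140027 -333.43451854   75.        ]
 [ 486.32065833 -357.43460233   75.        ]
 [ 470.29234623 -180.45400257   75.        ]]
[[657.7420049  290.80129814 100.        ]
 [652.92417316 226.031128   100.        ]
 [501.69528194 241.50426543 100.        ]
 [510.71676547 302.99782927 100.        ]]
[[ 818.30526774 -144.94376967    2.        ]
 [ 323.73261704 -253.55179613    2.        ]] [[746.22758771  29.57458582 150.        ]]
```

View pics/topcrop.png

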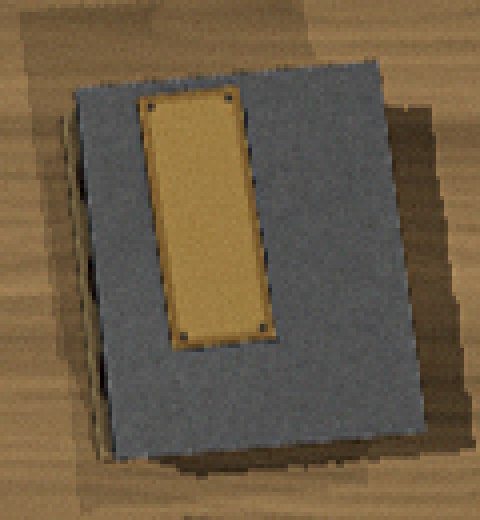

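View pics/sidecrop.png

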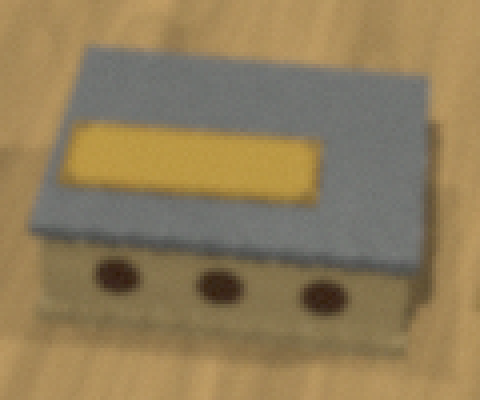

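The crops show the 150x60 plate with dark screw holes at its corners, lying on the grey block near its far edge, at top-view px (396..428, 162..227). This is the middle-sized one. Next come the precise measurements.

```bash
cat >> h.py <<'E'
def brass(img): 
    h=cv2.cvtColor(img,cv2.COLOR_RGB2HSV).astype(int); return (h[...,1]>115)&(h[...,2]>60)&(h[...,0]>10)&(h[...,0]<30)
def grey(img):
    h=cv2.cvtColor(img,cv2.COLOR_RGB2HSV).astype(int); return (h[...,1]<70)
E
python3 - <<'E'
from h import *
d=pickle.load(open("c0.pkl","rb"))
def box(m,b):
    k=np.zeros_like(m); k[b[1]:b[3],b[0]:b[2]]=m[b[1]:b[3],b[0]:b[2]]; return k
for n,bb,bp,br in [("top",(370,145,475,260),(388,158,434,234),(172,165,220,246)),("side",(285,98,392,160),(292,116,366,145),(205,290,335,375))]:
    c=d[n]; img=c["image"]; h=cv2.cvtColor(img,cv2.COLOR_RGB2HSV).astype(int)
    P=box(h[...,1]>60,bp).astype(np.uint8); P=cv2.morphologyEx(P,cv2.MORPH_OPEN,np.ones((3,3)))
    k=max(comps(P),key=len); print(n,"plate",rect(on(c,k,78)), k.min(0),k.max(0))
    B=box(h[...,1]<50,bb)|box(P>0,bp); B=cv2.morphologyEx(B.astype(np.uint8),cv2.MORPH_OPEN,np.ones((3,3)))
    k=max(comps(B),key=len); print(n,"block",rect(on(c,k,75)),k.min(0),k.max(0))
    V=h[...,2]; R=box(V<(75 if n=="top" else 95),br).astype(np.uint8); R=cv2.morphologyEx(R,cv2.MORPH_OPEN,np.ones((3,3)))
    k=max(comps(R),key=len); print(n,"recess",rect(on(c,k,100)),rect(on(c,k,97)),k.min(0),k.max(0))
    o=img[:,:,::-1].copy()
    for M,col in((P,(0,0,255)),(B,(0,255,0)),(R,(255,0,0))): cv2.drawContours(o,[max(comps(M),key=len)[:,None]],-1,col,1)
    cv2.imwrite(f"pics/{n}m.png",o)
E
```

```text
top plate [ 6.10068e+02 -2.31266e+02  1.51239e+02  6.13360e+01  1.17000e-01] [394 161] [428 227]
top block [ 5.89020e+02 -2.55623e+02  2.26008e+02  1.81253e+02  8.70000e-02] [379 156] [465 254]
top recess [ 5.80186e+02  2.67831e+02  1.50836e+02  6.24870e+01 -1.11000e-01] [ 5.80565e+02  2.68929e+02  1.51380e+02  6.27120e+01 -1.11000e-01] [176 172] [211 239]
side plate [ 6.09480e+02 -2.29316e+02  1.52267e+02  6.60450e+01  1.14000e-01] [294 120] [360 141]
side block [ 5.89888e+02 -2.48806e+02  2.30133e+02  1.87159e+02  8.90000e-02] [288 102] [386 157]
side recess [ 5.79465e+02  2.70469e+02  1.49773e+02  5.97690e+01 -1.12000e-01] [ 5.80163e+02  2.69386e+02  1.50647e+02  6.01180e+01 -1.12000e-01] [213 299] [324 370]
```

View pics/topm.png

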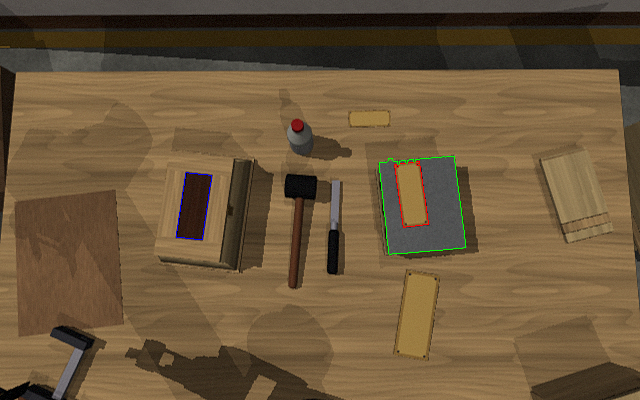

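View pics/sidem.png

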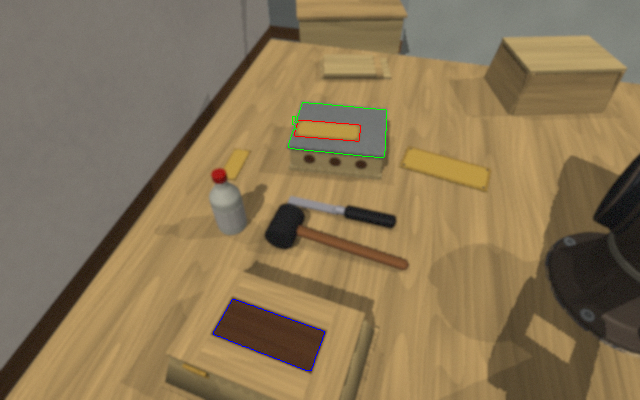

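```bash
cat >> h.py <<'E'
from scipy.spatial.transform import Rotation as Ro
def inc(s,p,yaw,tilt=0):
    R0=Ro.from_euler('xyz',s["tcp_rot"]); Rt=Ro.from_euler('xyz',[np.pi,0,yaw])
    if tilt: Rt=Rt*Ro.from_euler('y',tilt)
    d=R0.inv().apply(np.array(p)-s["eef_pos"]); r=(R0.inv()*Rt).as_rotvec()/np.deg2rad(6)
    print("t",round(s["t"],2),"d",np.round(d,1),"r",np.round(r,2),"f",np.round(s["ft_force"],1))
E
cat > go.py <<'E'
import sys; from h import *; from cell import env
a=list(map(float,sys.argv[1:])); inc(env.state(),a[:3],a[3],*a[4:])
s=env.state(); print(np.round(s["eef_pos"],1),np.round(s["tcp_rot"],3),round(s["opening"],3),np.round(s["joints"],2))
E
python3 go.py 600 -231 300 3.258
```

```text
t 0.15 d [-642.7 -606.1  104.8] r [-0.01 -0.   -4.9 ] f [-0.6 -0.7  0.6]
[241.5 576.4 404.3] [-3.141 -0.     2.745] 0.999 [ 1.07  0.49  1.56 -0.    1.09 -0.11]
```

Emit:
play_rows(
  fingers=0,
  increments=[
    {"dx": -642.7, "dy": -606, "dz": 70, "rz": -4.9},
    {"dx": -642.7, "dy": -606, "dz": 70, "rz": -4.9},
    {"dx": -642.7, "dy": -606, "dz": 70, "rz": -4.9},
    {"dx": -642.7, "dy": -606, "dz": 70, "rz": -4.9},
    {"dx": -642.7, "dy": -606, "dz": 70, "rz": -4.9},
    {"dx": -642.7, "dy": -606, "dz": 70, "rz": -4.9},
    {"dx": -642.7, "dy": -606, "dz": 70, "rz": -4.9},
    {"dx": -642.7, "dy": -606, "dz": 70, "rz": -4.9},
  ],
)

```text
invalid input
```

```bash
python3 go.py 600 -231 300 3.258
```

```text
t 0.15 d [-642.7 -606.1  104.8] r [-0.01 -0.   -4.9 ] f [-0.6 -0.7  0.6]
[241.5 576.4 404.3] [-3.141 -0.     2.745] 0.999 [ 1.07  0.49  1.56 -0.    1.09 -0.11]
```

Emit:
play_rows(
  fingers=0,
  increments=[
    {"dx": -30, "dy": -28, "dz": 3, "rx": 0, "ry": 0, "rz": -0.6},
    {"dx": -60, "dy": -56, "dz": 6, "rx": 0, "ry": 0, "rz": -1.2},
    {"dx": -90, "dy": -84, "dz": 9, "rx": 0, "ry": 0, "rz": -1.8},
    {"dx": -120, "dy": -112, "dz": 12, "rx": 0, "ry": 0, "rz": -2.4},
    {"dx": -150, "dy": -140, "dz": 15, "rx": 0, "ry": 0, "rz": -3},
    {"dx": -180, "dy": -168, "dz": 18, "rx": 0, "ry": 0, "rz": -3.6},
    {"dx": -210, "dy": -196, "dz": 21, "rx": 0, "ry": 0, "rz": -4.2},
    {"dx": -240, "dy": -224, "dz": 24, "rx": 0, "ry": 0, "rz": -4.9},
  ],
)

```text
t: 0.82
eef_pos: [376.5, 275.2, 380.4]
tcp_rot: [-3.141, -0.0, -3.022]
ft_force: [1.2, 0.7, -0.4]
opening: 0.498
```

```bash
python3 go.py 600 -231 300 3.258
```

```text
t 0.82 d [-161.4 -529.2   80.7] r [-0.01 -0.    0.03] f [ 1.2  0.7 -0.4]
[376.5 275.2 380.4] [-3.141 -0.    -3.022] 0.498 [ 0.49  0.3   1.96 -0.    0.88 -1.2 ]
```

Emit:
play_rows(
  fingers=0,
  increments=[
    {"dx": -12, "dy": -40, "dz": 5, "rx": 0, "ry": 0, "rz": 0},
    {"dx": -24, "dy": -79, "dz": 10, "rx": 0, "ry": 0, "rz": 0},
    {"dx": -36, "dy": -118, "dz": 15, "rx": 0, "ry": 0, "rz": 0},
    {"dx": -48, "dy": -157, "dz": 20, "rx": 0, "ry": 0, "rz": 0},
    {"dx": -60, "dy": -196, "dz": 25, "rx": 0, "ry": 0, "rz": 0},
    {"dx": -72, "dy": -235, "dz": 30, "rx": 0, "ry": 0, "rz": 0},
    {"dx": -84, "dy": -274, "dz": 35, "rx": 0, "ry": 0, "rz": 0},
    {"dx": -96, "dy": -313, "dz": 40, "rx": 0, "ry": 0, "rz": 0},
  ],
)

```text
t: 1.48
eef_pos: [509.6, -26.2, 340.3]
tcp_rot: [-3.141, -0.0, -3.022]
ft_force: [1.0, 0.8, -0.1]
opening: 0.008
```

```bash
python3 go.py 600 -231 290 3.258
```

```text
t 1.48 d [ -65.4 -214.    50.4] r [-0.01 -0.    0.03] f [ 1.   0.8 -0.1]
[509.6 -26.2 340.3] [-3.141 -0.    -3.022] 0.008 [-0.18  0.41  1.91 -0.    0.82 -1.87]
```

Emit:
play_rows(
  fingers=0,
  increments=[
    {"dx": -11, "dy": -38, "dz": 7, "rx": 0, "ry": 0, "rz": 0},
    {"dx": -22, "dy": -75, "dz": 14, "rx": 0, "ry": 0, "rz": 0},
    {"dx": -34, "dy": -112, "dz": 22, "rx": 0, "ry": 0, "rz": 0},
    {"dx": -45, "dy": -149, "dz": 30, "rx": 0, "ry": 0, "rz": 0},
    {"dx": -56, "dy": -186, "dz": 40, "rx": 0, "ry": 0, "rz": 0},
    {"dx": -65.4, "dy": -214, "dz": 50, "rx": 0, "ry": 0, "rz": 0},
    {"dx": -65.4, "dy": -214, "dz": 50, "rx": 0, "ry": 0, "rz": 0},
  ],
)

```text
t: 2.07
eef_pos: [601.0, -235.6, 287.9]
tcp_rot: [-3.141, -0.001, -3.026]
ft_force: [0.1, -0.6, 0.3]
opening: 0.007
```

```bash
python3 go.py 600 -231 290 3.258; python3 - <<'E'
from h import *; from cell import viewer
for n in ["wrist","top"]:
    c=viewer.read_camera(n); cv2.imwrite(f"pics/{n}1.png",c["image"][:,:,::-1]); pickle.dump(c,open(f"{n}1.pkl","wb"))
E
```

```text
t 2.07 d [ 0.5  4.6 -2.1] r [-0.01 -0.01 -0.  ] f [ 0.1 -0.6  0.3]
[ 601.  -235.6  287.9] [-3.141e+00 -1.000e-03 -3.026e+00] 0.007 [-0.48  0.65  1.62 -0.    0.88 -2.16]
```

View pics/wrist1.png

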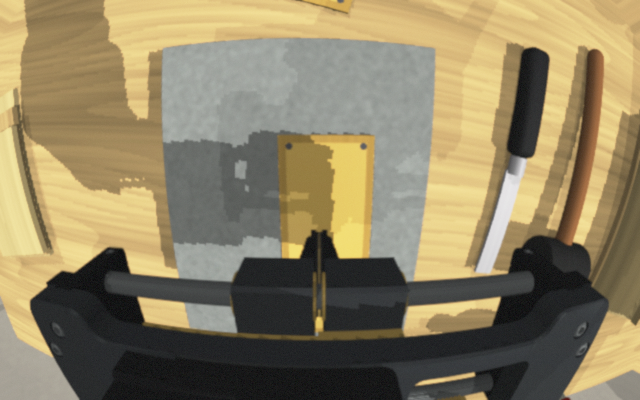

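```bash
python3 - <<'E'
from h import *
c=pickle.load(open("wrist1.pkl","rb")); print(on(c,[[278.5,136],[374.5,135.5]],78,True))
print("block near corners",on(c,[[163,50],[435,46]],75,True))
c=pickle.load(open("top1.pkl","rb"))
E
python3 go.py 600 -230.5 272 3.258
```

```text
[[ 538.49883015 -267.85490943   78.        ]
 [ 531.11176448 -209.07837398   78.        ]]
block near corners [[ 485.64245293 -353.85049033   75.        ]
 [ 466.21741954 -176.16133927   75.        ]]
t 2.17 d [-0.4  1.2 17.3] r [ 0.   -0.02  0.01] f [-0.5  1.1 -0.4]
[ 599.8 -231.8  289.3] [ 3.141e+00 -2.000e-03 -3.024e+00] 0.003 [-0.47  0.64  1.62 -0.    0.88 -2.16]
```

Emit:
play_rows(
  fingers=0,
  increments=[
    {"dx": 0, "dy": 1, "dz": 8, "rx": 0, "ry": 0, "rz": 0},
    {"dx": 0, "dy": 1, "dz": 15, "rx": 0, "ry": 0, "rz": 0},
    {"dx": 0, "dy": 1, "dz": 18, "rx": 0, "ry": 0, "rz": 0},
    {"dx": 0, "dy": 1, "dz": 19, "rx": 0, "ry": 0, "rz": 0},
    {"dx": 0, "dy": 1, "dz": 19, "rx": 0, "ry": 0, "rz": 0},
  ],
)

```text
t: 2.58
eef_pos: [599.7, -230.1, 270.1]
tcp_rot: [3.141, -0.002, -3.023]
ft_force: [1.3, 0.5, 0.1]
opening: -0.0
```

Emit:
play_rows(
  increments=[
    {"dx": 0, "dy": 0, "dz": 1, "rx": 0, "ry": 0, "rz": 0},
    {"dx": 0, "dy": 0, "dz": 1.5, "rx": 0, "ry": 0, "rz": 0},
    {"dx": 0, "dy": 0, "dz": 2, "rx": 0, "ry": 0, "rz": 0},
    {"dx": 0, "dy": 0, "dz": 2, "rx": 0, "ry": 0, "rz": 0},
  ],
)

```text
t: 2.92
eef_pos: [599.7, -230.1, 268.5]
tcp_rot: [3.141, -0.002, -3.023]
ft_force: [-0.1, 1.0, 2.8]
opening: 0.004
```

Emit:
play_rows(
  increments=[
    {"dx": 0, "dy": 0, "dz": 0.6, "rx": 0, "ry": 0, "rz": 0},
    {"dx": 0, "dy": 0, "dz": 1, "rx": 0, "ry": 0, "rz": 0},
    {"dx": 0, "dy": 0, "dz": 1, "rx": 0, "ry": 0, "rz": 0},
  ],
)

```text
t: 3.17
eef_pos: [599.7, -230.1, 268.4]
tcp_rot: [3.142, -0.001, -3.023]
ft_force: [-1.9, 1.2, 8.4]
opening: 0.004
```

Emit:
play_rows(
  increments=[
    {"dx": 0, "dy": 0, "dz": 1.6, "rx": 0, "ry": 0, "rz": 0},
    {"dx": -3, "dy": 0, "dz": 1.6, "rx": 0, "ry": 0, "rz": 0},
    {"dx": -7, "dy": 0, "dz": 1.6, "rx": 0, "ry": 0, "rz": 0},
    {"dx": -11, "dy": 0, "dz": 1.6, "rx": 0, "ry": 0, "rz": 0},
    {"dx": -15, "dy": 0, "dz": 1.6, "rx": 0, "ry": 0, "rz": 0},
    {"dx": -19, "dy": 0, "dz": 1.6, "rx": 0, "ry": 0, "rz": 0},
  ],
)

```text
t: 3.67
eef_pos: [618.8, -228.2, 268.4]
tcp_rot: [-3.14, 0.0, -3.023]
ft_force: [-2.9, 0.3, 12.9]
opening: 0.004
```

```bash
cat > look.py <<'E'
import sys; from h import *; from cell import viewer
tag=sys.argv[1]
for n in sys.argv[2:]:
    c=viewer.read_camera(n); cv2.imwrite(f"pics/{n}{tag}.png",c["image"][:,:,::-1]); pickle.dump(c,open(f"{n}{tag}.pkl","wb"))
E
python3 look.py 2 wrist
```

```text
(no output)
```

View pics/wrist2.png

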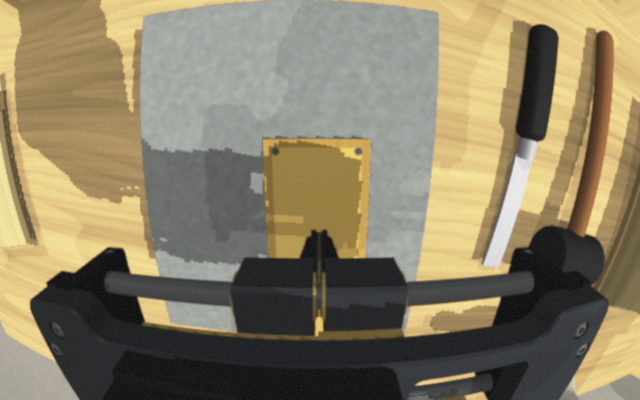

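```bash
python3 - <<'E'
from h import *
c=pickle.load(open("wrist2.pkl","rb")); print(on(c,[[262.5,138],[371,138]],78,True)); print(on(c,[[144,18],[437,12]],75,True))
E
python3 go.py 658 -224 266.8 3.258
```

```text
[[ 556.93270412 -267.24104712   78.        ]
 [ 549.84574665 -207.4472382    78.        ]]
[[ 485.58620293 -353.67904213   75.        ]
 [ 467.92289841 -176.84517342   75.        ]]
t 3.72 d [-38.8  -0.5   1.7] r [-0.02  0.01  0.02] f [-1.   0.7 13.3]
[ 619.4 -228.1  268.4] [-3.140e+00  1.000e-03 -3.023e+00] 0.006 [-0.45  0.69  1.59 -0.    0.86 -2.14]
```

Emit:
play_rows(
  increments=[
    {"dx": -5, "dy": 0, "dz": 1.6, "rx": 0, "ry": 0, "rz": 0},
    {"dx": -10, "dy": 0, "dz": 1.6, "rx": 0, "ry": 0, "rz": 0},
    {"dx": -15, "dy": 0, "dz": 1.6, "rx": 0, "ry": 0, "rz": 0},
    {"dx": -20, "dy": 0, "dz": 1.6, "rx": 0, "ry": 0, "rz": 0},
    {"dx": -25, "dy": 0, "dz": 1.6, "rx": 0, "ry": 0, "rz": 0},
    {"dx": -30, "dy": 0, "dz": 1.6, "rx": 0, "ry": 0, "rz": 0},
    {"dx": -35, "dy": 0, "dz": 1.6, "rx": 0, "ry": 0, "rz": 0},
    {"dx": -38, "dy": 0, "dz": 1.6, "rx": 0, "ry": 0, "rz": 0},
  ],
)

```text
t: 4.38
eef_pos: [657.5, -223.9, 268.4]
tcp_rot: [-3.138, 0.003, -3.023]
ft_force: [-4.6, -0.3, 11.8]
opening: 0.005
```

Emit:
play_rows(
  increments=[
    {"dx": 0, "dy": 0, "dz": -2, "rx": 0, "ry": 0, "rz": 0},
    {"dx": 0, "dy": 0, "dz": -15, "rx": 0, "ry": 0, "rz": 0},
    {"dx": 0, "dy": 0, "dz": -40, "rx": 0, "ry": 0, "rz": 0},
    {"dx": 0, "dy": 0, "dz": -60, "rx": 0, "ry": 0, "rz": 0},
    {"dx": 0, "dy": 0, "dz": -70, "rx": 0, "ry": 0, "rz": 0},
  ],
)

```text
t: 4.8
eef_pos: [657.3, -223.8, 341.7]
tcp_rot: [-3.137, 0.006, -3.023]
ft_force: [0.5, -1.0, -0.1]
opening: 0.006
```

```bash
python3 look.py 3 wrist top side
```

```text
(no output)
```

View pics/wrist3.png

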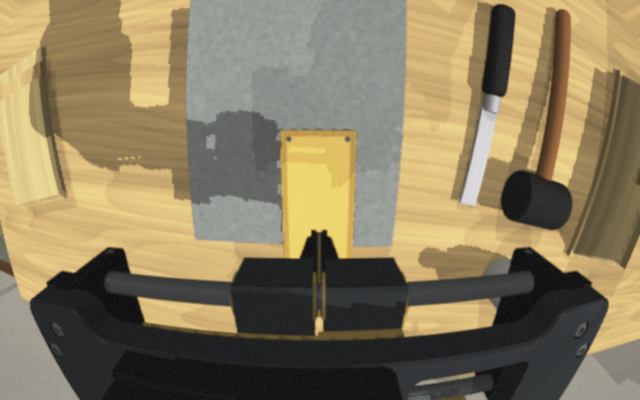

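View pics/side3.png

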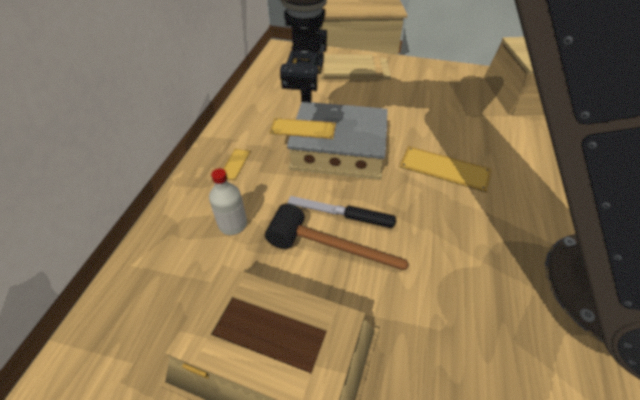

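View pics/top3.png

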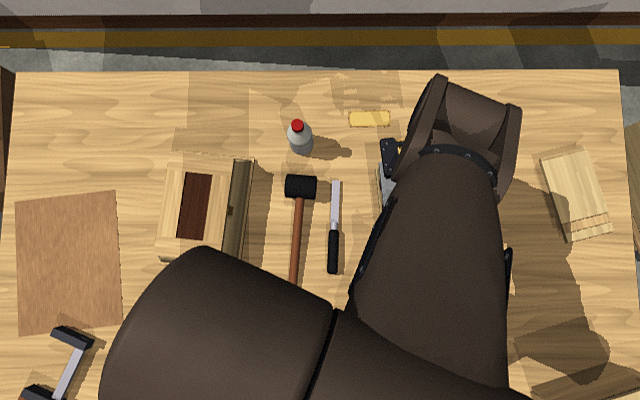

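```bash
python3 - <<'E'
from h import *
c=pickle.load(open("wrist3.pkl","rb")); P=on(c,[[280,130.5],[355.5,130.5]],78,True); print(P,P.mean(0),np.arctan2(P[1,1]-P[0,1],P[1,0]-P[0,0])-np.pi/2); print("far edge pts",on(c,[[196,240],[394,246]],75,True))
c=pickle.load(open("side3.pkl","rb")); h=cv2.cvtColor(c["image"],cv2.COLOR_RGB2HSV).astype(int)
# brass vs wood bench left part: bright yellow
m=(h[...,1]>125)&(h[...,0]>16); k=np.zeros_like(m); k[112:145,266:342]=m[112:145,266:342]
k=cv2.morphologyEx(k.astype(np.uint8),cv2.MORPH_OPEN,np.ones((3,3)))
q=max(comps(k),key=len); print(rect(on(c,q,78)),q.min(0),q.max(0))
E
python3 go.py 657 -224 340 3.258
```

```text
[[ 597.23859553 -262.75876695   78.        ]
 [ 590.21646074 -203.87154308   78.        ]] [ 593.72752813 -233.31515501   78.        ] 0.1186867167530159
far edge pts [[ 702.90044429 -333.48007476   75.        ]
 [ 685.66559111 -153.76288132   75.        ]]
[ 6.70043e+02 -2.23475e+02  1.50964e+02  6.87490e+01  1.28000e-01] [269 117] [334 137]
t 4.95 d [ 0.1 -0.4 -1. ] r [-0.04  0.03  0.02] f [-0.3 -0.1 -0.2]
[ 657.1 -223.6  339. ] [-3.138  0.004 -3.023] 0.005 [-0.42  0.65  1.44 -0.    1.04 -2.11]
```

```bash
python3 go.py 710.7 -219 290 3.2596; python3 go.py 710.7 -219 262.4 3.2596 | head -1
```

```text
t 4.95 d [-53.6  -1.6  49.2] r [-0.04  0.03  0.01] f [-0.3 -0.1 -0.2]
[ 657.1 -223.6  339. ] [-3.138  0.004 -3.023] 0.005 [-0.42  0.65  1.44 -0.    1.04 -2.11]
t 4.95 d [-53.5  -1.5  76.8] r [-0.04  0.03  0.01] f [-0.3 -0.1 -0.2]
```

Emit:
play_rows(
  fingers=1,
  increments=[
    {"dx": -25, "dy": -1, "dz": 0, "rx": 0, "ry": 0, "rz": 0},
    {"dx": -45, "dy": -1.5, "dz": 10, "rx": -0.04, "ry": 0.03, "rz": 0.01},
    {"dx": -53.6, "dy": -1.6, "dz": 22, "rx": -0.04, "ry": 0.03, "rz": 0.01},
    {"dx": -53.6, "dy": -1.6, "dz": 35, "rx": -0.04, "ry": 0.03, "rz": 0.01},
    {"dx": -53.6, "dy": -1.6, "dz": 49, "rx": -0.04, "ry": 0.03, "rz": 0.01},
    {"dx": -53.6, "dy": -1.6, "dz": 49, "rx": -0.04, "ry": 0.03, "rz": 0.01},
    {"dx": -53.6, "dy": -1.6, "dz": 49, "rx": -0.04, "ry": 0.03, "rz": 0.01},
  ],
)

```text
t: 5.53
eef_pos: [709.9, -219.2, 288.5]
tcp_rot: [3.14, -0.002, -3.024]
ft_force: [0.7, 0.3, 0.0]
opening: 0.443
```

```bash
python3 go.py 710.7 -219 262.4 3.2596; python3 look.py 4 wrist
```

```text
t 5.53 d [-0.8  0.1 26.1] r [ 0.02 -0.02 -0.01] f [0.7 0.3 0. ]
[ 709.9 -219.2  288.5] [ 3.140e+00 -2.000e-03 -3.024e+00] 0.443 [-0.39  0.77  1.34  0.    1.04 -2.08]
```

View pics/wrist4.png

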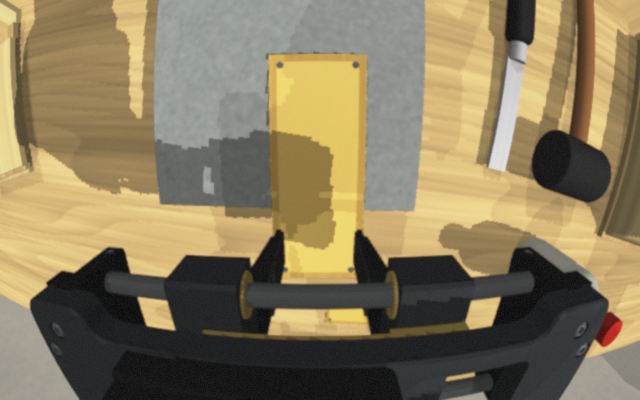

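Emit:
play_rows(
  fingers=1,
  increments=[
    {"dx": -0.8, "dy": 0, "dz": 0, "rx": 0, "ry": 0, "rz": 0},
    {"dx": -0.8, "dy": 0, "dz": 0, "rx": 0, "ry": 0, "rz": 0},
    {"dx": -0.8, "dy": 0, "dz": 0, "rx": 0, "ry": 0, "rz": 0},
    {"dx": -0.8, "dy": 0, "dz": 0, "rx": 0, "ry": 0, "rz": 0},
    {"dx": -0.8, "dy": 0, "dz": 10, "rx": 0, "ry": 0, "rz": 0},
    {"dx": -0.8, "dy": 0, "dz": 20, "rx": 0, "ry": 0, "rz": 0},
    {"dx": -0.8, "dy": 0, "dz": 26, "rx": 0, "ry": 0, "rz": 0},
    {"dx": -0.8, "dy": 0, "dz": 26, "rx": 0, "ry": 0, "rz": 0},
  ],
)

```text
t: 6.25
eef_pos: [710.6, -219.0, 261.3]
tcp_rot: [3.139, -0.003, -3.024]
ft_force: [-0.8, -0.1, -0.1]
opening: 0.987
```

```bash
python3 go.py 710.7 -219 262.4 3.2596; python3 look.py 5 wrist side; python3 -c "
import cv2;i=cv2.imread('pics/side5.png')[60:190,250:410];cv2.imwrite('pics/side5c.png',cv2.resize(i,None,fx=4.5,fy=4.5))"
```

```text
t 6.25 d [-0.1  0.  -1.1] r [ 0.02 -0.03 -0.01] f [-0.8 -0.1 -0.1]
[ 710.6 -219.   261.3] [ 3.139e+00 -3.000e-03 -3.024e+00] 0.987 [-0.39  0.8   1.35  0.    0.99 -2.08]
```

View pics/wrist5.png

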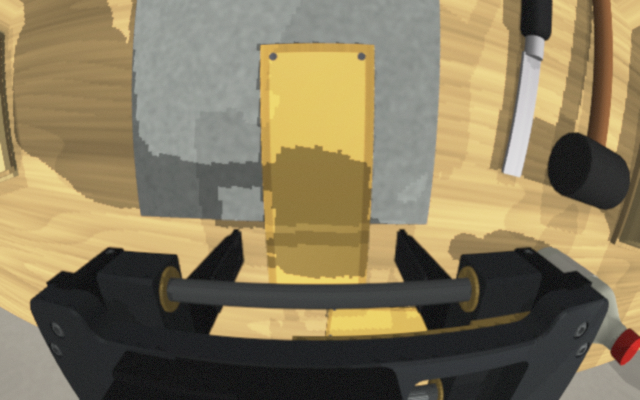

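View pics/side5c.png

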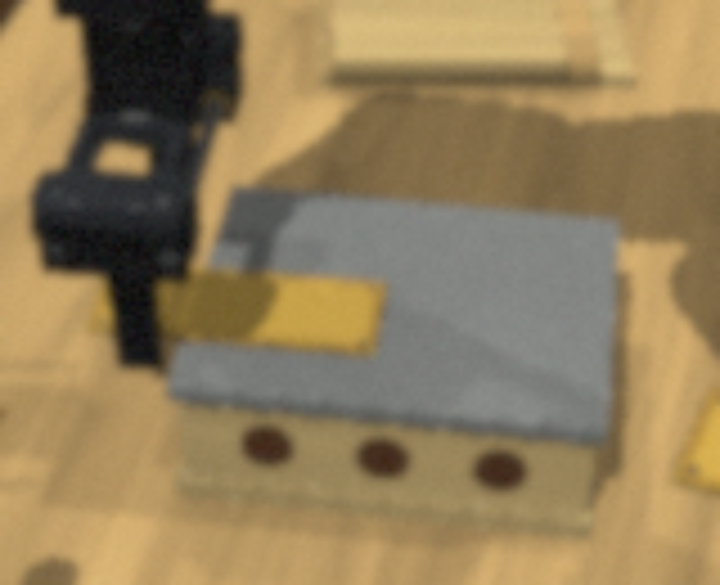

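Emit:
play_rows(
  fingers=0,
  increments=[
    {"dx": -1, "dy": 0, "dz": -0.5, "rx": 0, "ry": 0, "rz": 0},
    {"dx": -1, "dy": 0, "dz": -0.5, "rx": 0, "ry": 0, "rz": 0},
    {"dx": -1, "dy": 0, "dz": -0.5, "rx": 0, "ry": 0, "rz": 0},
    {"dx": -1, "dy": 0, "dz": -0.5, "rx": 0, "ry": 0, "rz": 0},
    {"dx": -1, "dy": 0, "dz": -0.5, "rx": 0, "ry": 0, "rz": 0},
    {"dx": -1, "dy": 0, "dz": -0.5, "rx": 0, "ry": 0, "rz": 0},
    {"dx": -1, "dy": 0, "dz": -0.5, "rx": 0, "ry": 0, "rz": 0},
    {"dx": -1, "dy": 0, "dz": -0.5, "rx": 0, "ry": 0, "rz": 0},
  ],
)

```text
t: 7.02
eef_pos: [712.0, -219.1, 263.8]
tcp_rot: [3.14, -0.001, -3.024]
ft_force: [-0.4, 0.3, 0.7]
opening: 0.627
```

Emit:
play_rows(
  fingers=0,
  increments=[
    {"dx": 0, "dy": 0, "dz": -1, "rx": 0, "ry": 0, "rz": 0},
    {"dx": 0, "dy": 0, "dz": -3, "rx": 0, "ry": 0, "rz": 0},
    {"dx": 0, "dy": 0, "dz": -5, "rx": 0, "ry": 0, "rz": 0},
    {"dx": 0, "dy": 0, "dz": -5, "rx": 0, "ry": 0, "rz": 0},
  ],
)

```text
t: 7.35
eef_pos: [712.0, -219.1, 269.1]
tcp_rot: [3.14, -0.001, -3.024]
ft_force: [-0.3, 0.3, -1.5]
opening: 0.623
```

```bash
python3 look.py 6 wrist side; python3 -c "
import cv2;i=cv2.imread('pics/side6.png')[60:190,250:410];cv2.imwrite('pics/side6c.png',cv2.resize(i,None,fx=4.5,fy=4.5))"
```

```text
(no output)
```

View pics/wrist6.png

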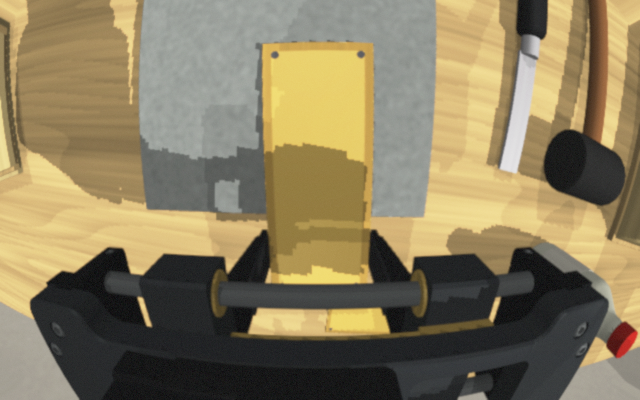

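View pics/side6c.png

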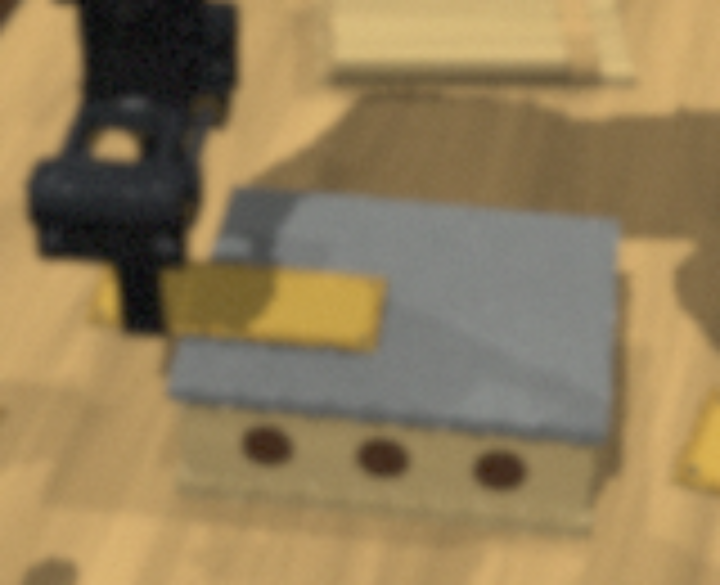

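Emit:
play_rows(
  fingers=0,
  increments=[
    {"dx": 0, "dy": 0, "dz": -3, "rx": 0, "ry": 0, "rz": 0},
    {"dx": 0, "dy": 0, "dz": -7, "rx": 0, "ry": 0, "rz": 0},
    {"dx": 0, "dy": 0, "dz": -11, "rx": 0, "ry": 0, "rz": 0},
    {"dx": 0, "dy": 0, "dz": -15, "rx": 0, "ry": 0, "rz": 0},
    {"dx": 0, "dy": 0, "dz": -18, "rx": 0, "ry": 0, "rz": 0},
    {"dx": 0, "dy": 0, "dz": -18, "rx": 0, "ry": 0, "rz": 0},
  ],
)

```text
t: 7.95
eef_pos: [712.1, -219.1, 287.8]
tcp_rot: [3.141, 0.0, -3.024]
ft_force: [0.5, 0.7, -2.1]
opening: 0.624
```

```bash
python3 look.py 7 wrist side; python3 -c "
import cv2;i=cv2.imread('pics/side7.png')[60:190,250:410];cv2.imwrite('pics/side7c.png',cv2.resize(i,None,fx=4.5,fy=4.5))"
```

```text
(no output)
```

View pics/wrist7.png

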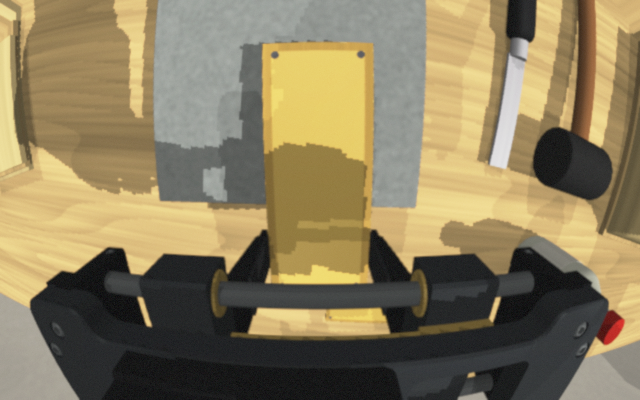

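View pics/side7c.png

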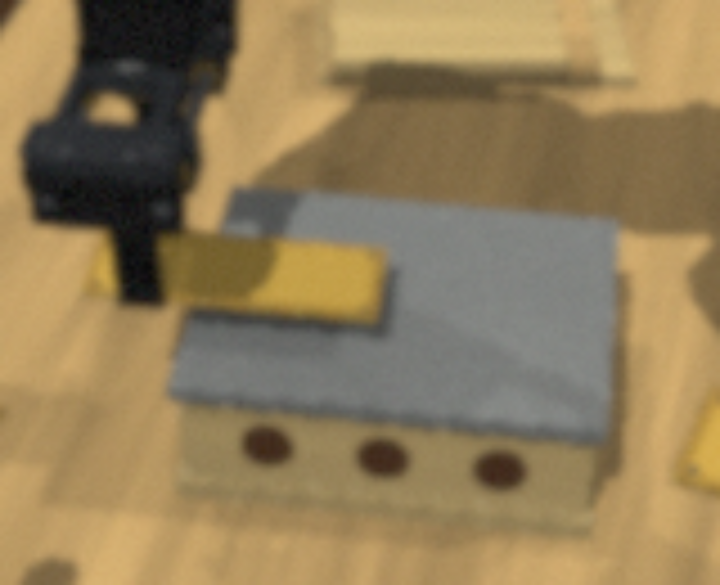

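```bash
python3 - <<'E'
from h import *; from cell import env
s=env.state(); R=Ro.from_euler('xyz',s["tcp_rot"])
c=pickle.load(open("wrist7.pkl","rb"))
P=on(c,[[262.5,42],[373.5,42]],s["eef_pos"][2]-185.8,True); print(P,np.linalg.norm(P[1]-P[0]))
L=R.inv().apply(P-s["eef_pos"]); print(L, L.mean(0))
E
python3 go.py 712 -219 380 3.259; python3 go.py 624 265 380 3.0306
```

```text
[[ 596.97591541 -262.83076466  101.17276405]
 [ 590.04225399 -203.83501633  101.17276405]] 59.401801172493066
[[119.17243154 -30.26067506 185.86744382]
 [119.16133356  29.14108075 185.94000914]] [119.16688255  -0.55979715 185.90372648]
t 8.05 d [  0.1   0.2 -93. ] r [ 0.01 -0.01 -0.  ] f [ 0.5  0.1 -2.1]
[ 712.  -219.1  287. ] [ 3.140e+00 -1.000e-03 -3.024e+00] 0.624 [-0.39  0.78  1.33  0.    1.04 -2.08]
t 8.05 d [ 30.9 491.1 -92.4] r [ 0.01 -0.01  2.18] f [ 0.5  0.1 -2.1]
[ 712.  -219.1  287. ] [ 3.140e+00 -1.000e-03 -3.024e+00] 0.624 [-0.39  0.78  1.33  0.    1.04 -2.08]
```

Emit:
play_rows(
  fingers=0,
  increments=[
    {"dx": 0, "dy": 0, "dz": -8, "rx": 0, "ry": 0, "rz": 0},
    {"dx": 0, "dy": 0, "dz": -22, "rx": 0, "ry": 0, "rz": 0},
    {"dx": 0, "dy": 2, "dz": -40, "rx": 0, "ry": 0, "rz": 0},
    {"dx": 0, "dy": 10, "dz": -58, "rx": 0, "ry": 0, "rz": 0},
    {"dx": 1, "dy": 25, "dz": -74, "rx": 0, "ry": 0, "rz": 0.1},
    {"dx": 3, "dy": 45, "dz": -86, "rx": 0, "ry": 0, "rz": 0.2},
    {"dx": 4, "dy": 68, "dz": -92, "rx": 0, "ry": 0, "rz": 0.3},
    {"dx": 6, "dy": 93, "dz": -92, "rx": 0, "ry": 0, "rz": 0.4},
  ],
)

```text
t: 8.72
eef_pos: [695.0, -127.1, 382.5]
tcp_rot: [-3.141, 0.003, -3.068]
ft_force: [0.2, 0.3, -2.6]
opening: 0.625
```

```bash
python3 go.py 624 264 380 3.0306
```

```text
t 8.72 d [ 41.9 395.3   2.2] r [-0.    0.03  1.77] f [ 0.2  0.3 -2.6]
[ 695.  -127.1  382.5] [-3.141e+00  3.000e-03 -3.068e+00] 0.625 [-0.27  0.63  1.36  0.    1.15 -1.92]
```

Emit:
play_rows(
  fingers=0,
  increments=[
    {"dx": 2, "dy": 26, "dz": 0, "rx": 0, "ry": 0, "rz": 0.1},
    {"dx": 5, "dy": 56, "dz": 0, "rx": 0, "ry": 0, "rz": 0.3},
    {"dx": 9, "dy": 88, "dz": 0, "rx": 0, "ry": 0, "rz": 0.5},
    {"dx": 12, "dy": 120, "dz": 0, "rx": 0, "ry": 0, "rz": 0.7},
    {"dx": 16, "dy": 152, "dz": 0, "rx": 0, "ry": 0, "rz": 0.9},
    {"dx": 20, "dy": 184, "dz": 0, "rx": 0, "ry": 0, "rz": 1.1},
    {"dx": 24, "dy": 216, "dz": 0, "rx": 0, "ry": 0, "rz": 1.3},
    {"dx": 28, "dy": 248, "dz": 0, "rx": 0, "ry": 0, "rz": 1.5},
  ],
)

```text
t: 9.38
eef_pos: [648.2, 119.6, 383.8]
tcp_rot: [3.141, 0.004, 3.057]
ft_force: [0.5, 0.3, -2.8]
opening: 0.622
```

```bash
python3 go.py 624 264 330 3.0306
```

```text
t 9.38 d [ 36.5 141.8  53.7] r [0.   0.04 0.26] f [ 0.5  0.3 -2.8]
[648.2 119.6 383.8] [3.141 0.004 3.057] 0.622 [ 0.08  0.56  1.49 -0.    1.08 -1.4 ]
```

Emit:
play_rows(
  fingers=0,
  increments=[
    {"dx": 8, "dy": 30, "dz": 4, "rx": 0, "ry": 0, "rz": 0.1},
    {"dx": 16, "dy": 60, "dz": 12, "rx": 0, "ry": 0, "rz": 0.15},
    {"dx": 23, "dy": 88, "dz": 22, "rx": 0, "ry": 0, "rz": 0.2},
    {"dx": 29, "dy": 112, "dz": 32, "rx": 0, "ry": 0, "rz": 0.26},
    {"dx": 33, "dy": 130, "dz": 42, "rx": 0, "ry": 0.04, "rz": 0.26},
    {"dx": 36, "dy": 140, "dz": 50, "rx": 0, "ry": 0.04, "rz": 0.26},
    {"dx": 36.5, "dy": 142, "dz": 54, "rx": 0, "ry": 0.04, "rz": 0.26},
    {"dx": 36.5, "dy": 142, "dz": 54, "rx": 0, "ry": 0.04, "rz": 0.26},
  ],
)

```text
t: 10.05
eef_pos: [623.9, 264.3, 329.4]
tcp_rot: [-3.141, -0.0, 3.031]
ft_force: [0.1, -0.4, -2.8]
opening: 0.623
```

```bash
python3 go.py 624 264 330 3.0306; python3 look.py 8 wrist side
```

```text
t 10.05 d [-0.1 -0.2 -0.6] r [-0. -0.  0.] f [ 0.1 -0.4 -2.8]
[623.9 264.3 329.4] [-3.141 -0.     3.031] 0.623 [ 0.3   0.64  1.5   0.    1.01 -1.16]
```

View pics/wrist8.png

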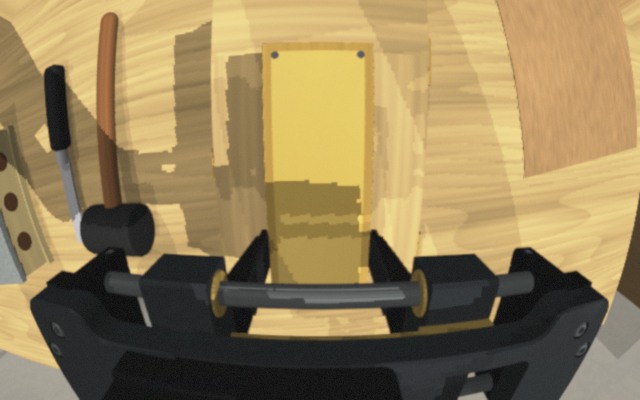

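View pics/side8.png

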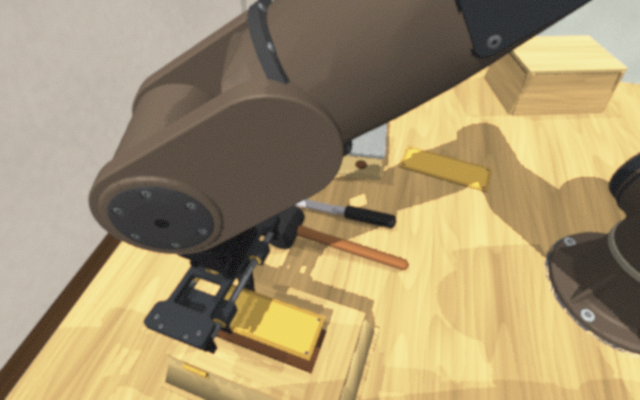

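Emit:
play_rows(
  fingers=0,
  increments=[
    {"dx": 0, "dy": -12, "dz": -5, "rx": 0, "ry": 0, "rz": 0},
    {"dx": 0, "dy": -32, "dz": -10, "rx": 0, "ry": 0, "rz": 0},
    {"dx": 0, "dy": -56, "dz": -10, "rx": 0, "ry": 0, "rz": 0},
    {"dx": 0, "dy": -76, "dz": -10, "rx": 0, "ry": 0, "rz": 0},
    {"dx": 0, "dy": -85, "dz": -10, "rx": 0, "ry": 0, "rz": 0},
    {"dx": 0, "dy": -85, "dz": -10, "rx": 0, "ry": 0, "rz": 0},
    {"dx": 0, "dy": -85, "dz": -10, "rx": 0, "ry": 0, "rz": 0},
  ],
)

```text
t: 10.73
eef_pos: [615.2, 178.0, 341.1]
tcp_rot: [3.141, 0.002, 3.028]
ft_force: [0.4, -0.0, -2.8]
opening: 0.622
```

```bash
python3 go.py 624 264 330 3.0306; python3 look.py 9 wrist
```

```text
t 10.73 d [ 1.  86.4 11.1] r [ 0.01  0.02 -0.03] f [ 0.4 -0.  -2.8]
[615.2 178.  341.1] [3.141e+00 2.000e-03 3.028e+00] 0.622 [ 0.18  0.58  1.59  0.    0.98 -1.28]
```

View pics/wrist9.png

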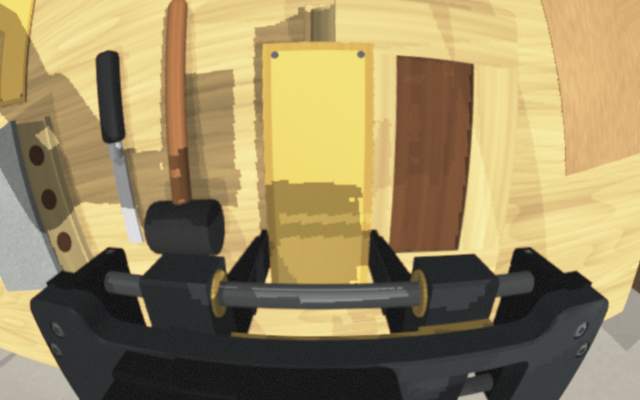

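```bash
cat > rec.py <<'E'
from h import *; from cell import env
import sys
s=env.state(); R=Ro.from_euler('xyz',s["tcp_rot"])
c=pickle.load(open("wrist9.pkl","rb")); h=cv2.cvtColor(c["image"],cv2.COLOR_RGB2HSV).astype(int)
m=(h[...,2]<150)&(h[...,1]>90); k=np.zeros_like(m); k[40:262,380:485]=m[40:262,380:485]
k=cv2.morphologyEx(k.astype(np.uint8),cv2.MORPH_OPEN,np.ones((3,3)))
q=max(comps(k),key=len); print(q.min(0),q.max(0),cv2.contourArea(q))
for z in (100,97): print(z,rect(on(c,q,z,True)))
P=on(c,q,100,True); 
o=c["image"][:,:,::-1].copy(); cv2.drawContours(o,[q[:,None]],-1,(255,0,0),1); cv2.imwrite("pics/w9m.png",cv2.resize(o[30:270,230:500],None,fx=2.5,fy=2.5))
# plate held
p=s["eef_pos"]; near=on(c,[[262.5,42],[373.5,42]],p[2]-185.8,True); L=R.inv().apply(near-p); print("plate near tool",L)
E
python3 rec.py
```

```text
[389  56] [473 252] 13902.5
100 [ 5.78179e+02  2.69717e+02  1.52105e+02  6.18400e+01 -1.12000e-01]
97 [ 5.78758e+02  2.70840e+02  1.54167e+02  6.26790e+01 -1.12000e-01]
plate near tool [[119.1077801  -30.73066668 185.58019732]
 [119.03522266  28.36135807 185.62836176]]
```

View pics/w9m.png

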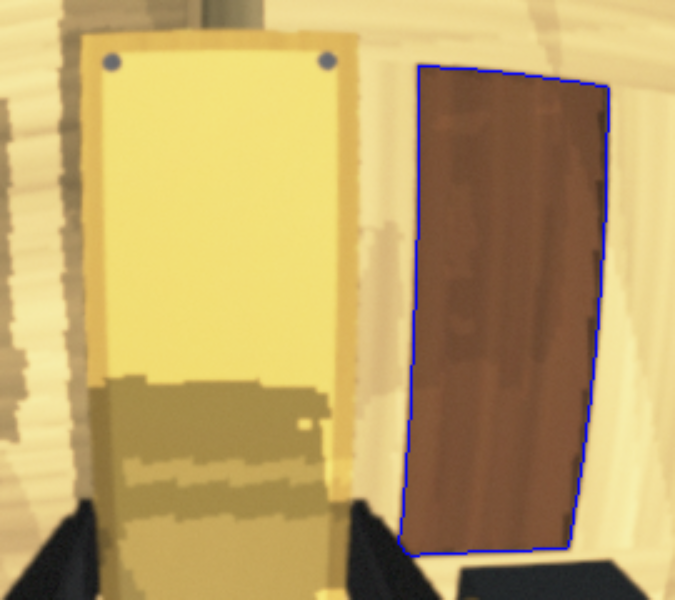

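```bash
python3 go.py 622 265.3 310 3.0296;  python3 go.py 622 265.3 294.5 3.0296
```

```text
t 10.78 d [ 3.  86.7 30.9] r [ 0.01  0.02 -0.01] f [ 0.8  0.6 -2.7]
[615.1 178.8 340.8] [3.141e+00 2.000e-03 3.029e+00] 0.622 [ 0.18  0.58  1.59  0.    0.98 -1.28]
t 10.78 d [ 3.  86.7 46.4] r [ 0.01  0.02 -0.01] f [ 0.8  0.6 -2.7]
[615.1 178.8 340.8] [3.141e+00 2.000e-03 3.029e+00] 0.622 [ 0.18  0.58  1.59  0.    0.98 -1.28]
```

Emit:
play_rows(
  fingers=0,
  increments=[
    {"dx": 0, "dy": 12, "dz": 0, "rx": 0, "ry": 0, "rz": 0},
    {"dx": 1, "dy": 34, "dz": 3, "rx": 0.01, "ry": 0.02, "rz": 0},
    {"dx": 2, "dy": 58, "dz": 8, "rx": 0.01, "ry": 0.02, "rz": 0},
    {"dx": 3, "dy": 78, "dz": 16, "rx": 0.01, "ry": 0.02, "rz": 0},
    {"dx": 3, "dy": 86.7, "dz": 26, "rx": 0.01, "ry": 0.02, "rz": 0},
    {"dx": 3, "dy": 86.7, "dz": 36, "rx": 0.01, "ry": 0.02, "rz": 0},
    {"dx": 3, "dy": 86.7, "dz": 42, "rx": 0.01, "ry": 0.02, "rz": 0},
    {"dx": 3, "dy": 86.7, "dz": 43, "rx": 0.01, "ry": 0.02, "rz": 0},
  ],
)

```text
t: 11.45
eef_pos: [621.7, 264.9, 296.0]
tcp_rot: [-3.14, -0.003, 3.029]
ft_force: [0.5, 0.2, -2.3]
opening: 0.623
```

```bash
python3 go.py 622 265.3 294 3.0296; python3 look.py 10 wrist side; python3 -c "
import cv2;i=cv2.imread('pics/wrist10.png')[20:270,230:420];cv2.imwrite('pics/w10c.png',cv2.resize(i,None,fx=2.4,fy=2.4,interpolation=2))
i=cv2.imread('pics/side10.png')[270:390,150:390];cv2.imwrite('pics/s10c.png',cv2.resize(i,None,fx=3.3,fy=3.3))"
```

```text
t 11.45 d [-0.2  0.4  2. ] r [-0.01 -0.03 -0.01] f [ 0.5  0.2 -2.3]
[621.7 264.9 296. ] [-3.140e+00 -3.000e-03  3.029e+00] 0.623 [ 0.31  0.67  1.53 -0.    0.94 -1.15]
```

View pics/w10c.png

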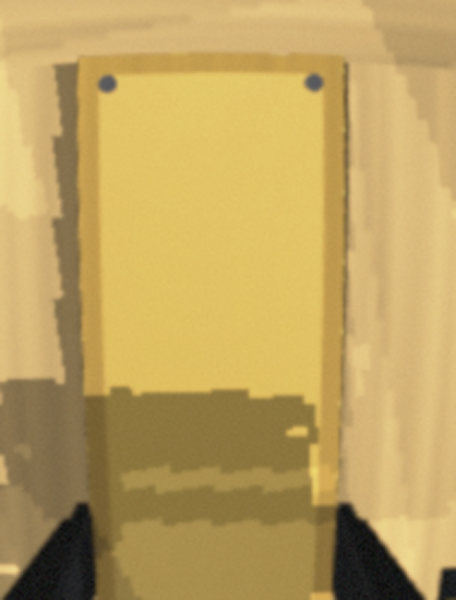

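View pics/s10c.png

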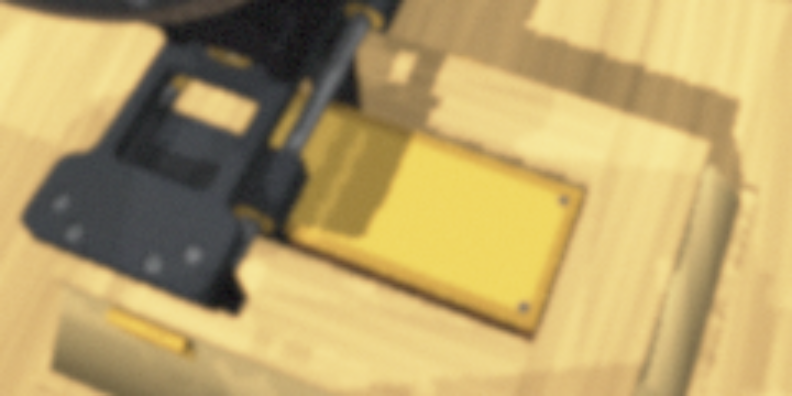

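Emit:
play_rows(
  fingers=0,
  increments=[
    {"dx": 0, "dy": 0.5, "dz": 2, "rx": 0, "ry": -0.03, "rz": 0},
    {"dx": 0, "dy": 0.5, "dz": 3.5, "rx": 0, "ry": -0.03, "rz": 0},
    {"dx": 0, "dy": 0.5, "dz": 4.5, "rx": 0, "ry": -0.03, "rz": 0},
    {"dx": 0, "dy": 0.5, "dz": 4.5, "rx": 0, "ry": -0.03, "rz": 0},
  ],
)

```text
t: 11.88
eef_pos: [622.2, 264.7, 293.1]
tcp_rot: [-3.141, 0.002, 3.028]
ft_force: [0.3, 1.2, -2.7]
opening: 0.625
```

```bash
python3 go.py 622 265.3 291 3.0296; python3 look.py 11 wrist side; python3 -c "
import cv2;i=cv2.imread('pics/wrist11.png')[20:270,230:420];cv2.imwrite('pics/w11c.png',cv2.resize(i,None,fx=2.4,fy=2.4,interpolation=2))
i=cv2.imread('pics/side11.png')[270:390,150:390];cv2.imwrite('pics/s11c.png',cv2.resize(i,None,fx=3.3,fy=3.3))"
```

```text
t 11.88 d [0.3 0.6 2.1] r [-0.01  0.02 -0.02] f [ 0.3  1.2 -2.7]
[622.2 264.7 293.1] [-3.141e+00  2.000e-03  3.028e+00] 0.625 [ 0.3   0.68  1.53 -0.    0.93 -1.15]
```

View pics/w11c.png

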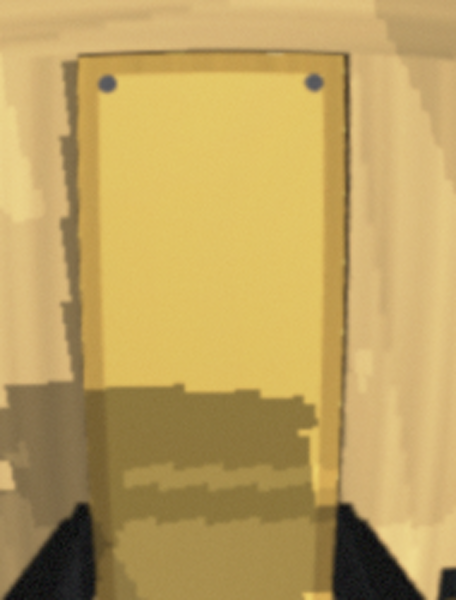

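View pics/s11c.png

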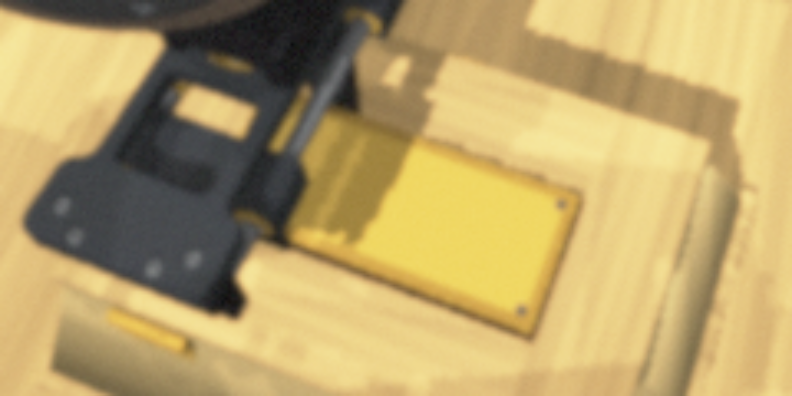

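Emit:
play_rows(
  fingers=0,
  increments=[
    {"dx": 0, "dy": 0.9, "dz": 1, "rx": 0, "ry": 0.02, "rz": 0},
    {"dx": 0, "dy": 0.9, "dz": 2, "rx": 0, "ry": 0.02, "rz": 0},
    {"dx": 0, "dy": 0.9, "dz": 2.4, "rx": 0, "ry": 0.02, "rz": 0},
    {"dx": 0, "dy": 0.9, "dz": 2.4, "rx": 0, "ry": 0.02, "rz": 0},
  ],
)

```text
t: 12.32
eef_pos: [622.3, 265.8, 290.7]
tcp_rot: [-3.141, -0.0, 3.028]
ft_force: [-0.1, -0.7, -2.6]
opening: 0.626
```

```bash
python3 go.py 622 265.3 291 3.0296; python3 look.py 12 wrist side; python3 -c "
import cv2;i=cv2.imread('pics/wrist12.png')[20:270,230:420];cv2.imwrite('pics/w12c.png',cv2.resize(i,None,fx=2.4,fy=2.4,interpolation=2))
i=cv2.imread('pics/side12.png')[270:390,150:390];cv2.imwrite('pics/s12c.png',cv2.resize(i,None,fx=3.3,fy=3.3))"
```

```text
t 12.32 d [ 0.2 -0.5 -0.3] r [-0.01 -0.   -0.02] f [-0.1 -0.7 -2.6]
[622.3 265.8 290.7] [-3.141 -0.     3.028] 0.626 [ 0.31  0.68  1.53 -0.    0.93 -1.15]
```

View pics/w12c.png

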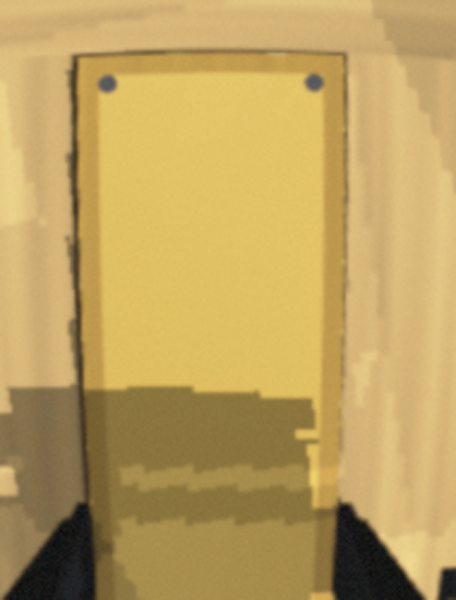

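View pics/s12c.png

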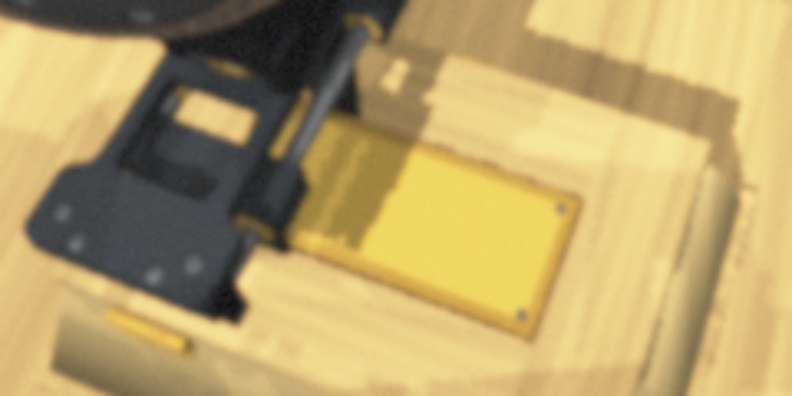

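Emit:
play_rows(
  fingers=0.7,
  increments=[
    {"dx": 0, "dy": 0, "dz": 0, "rx": 0, "ry": 0, "rz": 0},
    {"dx": 0, "dy": 0, "dz": 0, "rx": 0, "ry": 0, "rz": 0},
    {"dx": 0, "dy": 0, "dz": 0, "rx": 0, "ry": 0, "rz": 0},
    {"dx": 0, "dy": 0, "dz": 0, "rx": 0, "ry": 0, "rz": 0},
  ],
)

```text
t: 12.75
eef_pos: [622.4, 265.8, 291.1]
tcp_rot: [-3.141, 0.0, 3.028]
ft_force: [-0.4, -0.4, 0.2]
opening: 0.7
```

```bash
python3 look.py 13 wrist side; python3 -c "
import cv2;i=cv2.imread('pics/wrist13.png')[20:270,230:420];cv2.imwrite('pics/w13c.png',cv2.resize(i,None,fx=2.4,fy=2.4,interpolation=2))
i=cv2.imread('pics/side13.png')[270:390,150:390];cv2.imwrite('pics/s13c.png',cv2.resize(i,None,fx=3.3,fy=3.3))"
```

```text
(no output)
```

View pics/w13c.png

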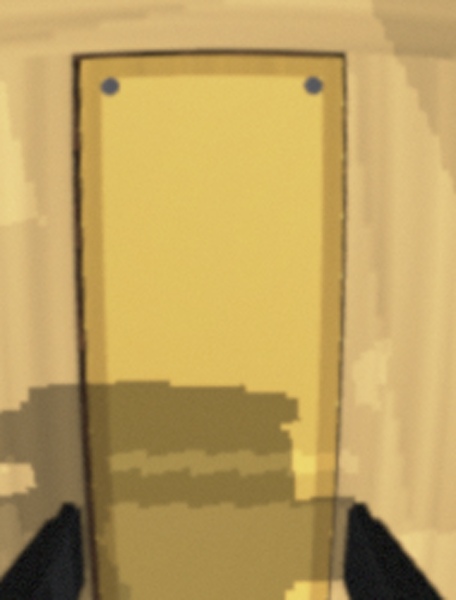

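View pics/s13c.png

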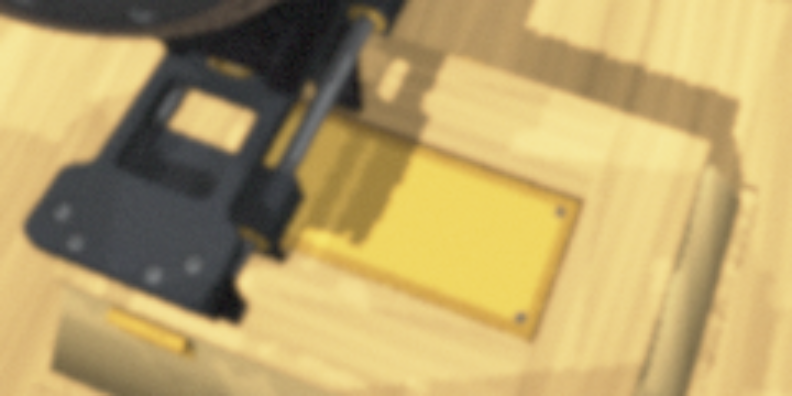

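Emit:
play_rows(
  fingers=0.8,
  increments=[
    {"dx": 0, "dy": 0, "dz": -3, "rx": 0, "ry": 0, "rz": 0},
    {"dx": 0, "dy": 0, "dz": -12, "rx": 0, "ry": 0, "rz": 0},
    {"dx": 0, "dy": 0, "dz": -20, "rx": 0, "ry": 0, "rz": 0},
    {"dx": 0, "dy": 0, "dz": -20, "rx": 0, "ry": 0, "rz": 0},
  ],
)

```text
t: 13.18
eef_pos: [622.6, 265.9, 313.4]
tcp_rot: [3.141, 0.003, 3.028]
ft_force: [0.1, -0.4, 0.1]
opening: 0.795
```

Emit:
play_rows(
  fingers=0,
  increments=[
    {"dx": -5, "dy": 0, "dz": 0, "rx": 0, "ry": 0, "rz": 0},
    {"dx": -10, "dy": 0, "dz": 0, "rx": 0, "ry": 0, "rz": 0},
    {"dx": -10, "dy": 0, "dz": 0, "rx": 0, "ry": 0, "rz": 0},
    {"dx": -10, "dy": 0, "dz": 0, "rx": 0, "ry": 0, "rz": 0},
    {"dx": -10, "dy": 0, "dz": 0, "rx": 0, "ry": 0, "rz": 0},
    {"dx": -10, "dy": 0, "dz": 4, "rx": 0, "ry": 0, "rz": 0},
    {"dx": -10, "dy": 0, "dz": 11, "rx": 0, "ry": 0, "rz": 0},
    {"dx": -10, "dy": 0, "dz": 15, "rx": 0, "ry": 0, "rz": 0},
  ],
)

```text
t: 13.85
eef_pos: [632.4, 264.8, 297.2]
tcp_rot: [3.141, 0.002, 3.028]
ft_force: [0.2, 0.9, -0.6]
opening: 0.297
```

```bash
python3 go.py 630 265 290.4 3.0296
```

```text
t 13.85 d [ 2.4 -0.   6.8] r [ 0.    0.02 -0.02] f [ 0.2  0.9 -0.6]
[632.4 264.8 297.2] [3.141e+00 2.000e-03 3.028e+00] 0.297 [ 0.3   0.68  1.5  -0.    0.95 -1.16]
```

Emit:
play_rows(
  fingers=0,
  increments=[
    {"dx": 0, "dy": 0, "dz": 0, "rx": 0, "ry": 0, "rz": 0},
    {"dx": 0, "dy": 0, "dz": 0, "rx": 0, "ry": 0, "rz": 0},
    {"dx": 0, "dy": 0, "dz": 0, "rx": 0, "ry": 0, "rz": 0},
    {"dx": 0, "dy": 0, "dz": 0, "rx": 0, "ry": 0, "rz": 0},
    {"dx": 0, "dy": 0, "dz": 2, "rx": 0, "ry": 0, "rz": 0},
    {"dx": 0, "dy": 0, "dz": 4, "rx": 0, "ry": 0, "rz": 0},
    {"dx": 0, "dy": 0, "dz": 5.5, "rx": 0, "ry": 0, "rz": 0},
    {"dx": 0, "dy": 0, "dz": 6.5, "rx": 0, "ry": 0, "rz": 0},
  ],
)

```text
t: 14.52
eef_pos: [632.4, 264.8, 290.5]
tcp_rot: [3.141, 0.002, 3.028]
ft_force: [0.4, -0.8, 0.8]
opening: 0.004
```

Emit:
play_rows(
  increments=[
    {"dx": 0, "dy": 0, "dz": 0.5, "rx": 0, "ry": 0, "rz": 0},
    {"dx": 0, "dy": 0, "dz": 1, "rx": 0, "ry": 0, "rz": 0},
    {"dx": 0, "dy": 0, "dz": 1.5, "rx": 0, "ry": 0, "rz": 0},
    {"dx": 0, "dy": 0, "dz": 1.5, "rx": 0, "ry": 0, "rz": 0},
  ],
)

```text
t: 14.85
eef_pos: [632.3, 264.8, 290.4]
tcp_rot: [3.141, 0.003, 3.028]
ft_force: [-4.0, -1.3, 11.7]
opening: 0.003
```

Emit:
play_rows(
  increments=[
    {"dx": 0, "dy": 0, "dz": 2, "rx": 0, "ry": 0, "rz": 0},
    {"dx": 0, "dy": 0, "dz": 2.5, "rx": 0, "ry": 0, "rz": 0},
    {"dx": 0, "dy": 0, "dz": 2.5, "rx": 0, "ry": 0, "rz": 0},
  ],
)

```text
t: 15.1
eef_pos: [632.3, 264.8, 290.4]
tcp_rot: [3.14, 0.005, 3.028]
ft_force: [-5.6, -2.2, 18.2]
opening: 0.006
```

Emit:
play_rows(
  increments=[
    {"dx": 0, "dy": 0, "dz": -3, "rx": 0, "ry": 0, "rz": 0},
    {"dx": 0, "dy": 0, "dz": -8, "rx": 0, "ry": 0, "rz": 0},
    {"dx": 25, "dy": 0, "dz": -8, "rx": 0, "ry": 0, "rz": 0},
    {"dx": 55, "dy": 0, "dz": -8, "rx": 0, "ry": 0, "rz": 0},
    {"dx": 85, "dy": 0, "dz": -8, "rx": 0, "ry": 0, "rz": 0},
    {"dx": 105, "dy": 0, "dz": -7, "rx": 0, "ry": 0, "rz": 0},
    {"dx": 105, "dy": 0, "dz": -4, "rx": 0, "ry": 0, "rz": 0},
    {"dx": 105, "dy": 0, "dz": -2, "rx": 0, "ry": 0, "rz": 0},
  ],
)

```text
t: 15.77
eef_pos: [527.7, 277.0, 292.1]
tcp_rot: [3.14, 0.005, 3.029]
ft_force: [0.1, -0.6, -0.2]
opening: 0.004
```

Emit:
play_rows(
  increments=[
    {"dx": 0, "dy": 0, "dz": 1, "rx": 0, "ry": 0, "rz": 0},
    {"dx": 0, "dy": 0, "dz": 2, "rx": 0, "ry": 0, "rz": 0},
    {"dx": 0, "dy": 0, "dz": 3, "rx": 0, "ry": 0, "rz": 0},
    {"dx": 0, "dy": 0, "dz": 3, "rx": 0, "ry": 0, "rz": 0},
  ],
)

```text
t: 16.1
eef_pos: [528.5, 277.0, 290.4]
tcp_rot: [3.139, 0.006, 3.028]
ft_force: [-4.1, -0.1, 17.2]
opening: 0.004
```

Both ends give contact at TCP z 290.4, which puts the tip at 100.0, so the plate is level with the lid. I'll lift clear and look.

Emit:
play_rows(
  increments=[
    {"dx": 0, "dy": 0, "dz": -3, "rx": 0, "ry": 0, "rz": 0},
    {"dx": 0, "dy": 0, "dz": -20, "rx": 0, "ry": 0, "rz": 0},
    {"dx": -10, "dy": 0, "dz": -50, "rx": 0, "ry": 0, "rz": 0},
    {"dx": -40, "dy": -20, "dz": -80, "rx": 0, "ry": 0, "rz": 0},
    {"dx": -70, "dy": -50, "dz": -90, "rx": 0, "ry": 0, "rz": 0},
    {"dx": -90, "dy": -80, "dz": -90, "rx": 0, "ry": 0, "rz": 0},
    {"dx": -90, "dy": -110, "dz": -90, "rx": 0, "ry": 0, "rz": 0},
    {"dx": -90, "dy": -120, "dz": -90, "rx": 0, "ry": 0, "rz": 0},
  ],
)

```text
t: 16.77
eef_pos: [605.0, 143.4, 380.4]
tcp_rot: [3.14, 0.007, 3.025]
ft_force: [-0.6, -0.6, 0.0]
opening: 0.007
```

```bash
python3 look.py 14 wrist top side; python3 -c "
import cv2;i=cv2.imread('pics/side14.png')[270:390,150:390];cv2.imwrite('pics/s14c.png',cv2.resize(i,None,fx=3.3,fy=3.3))"
```

```text
(no output)
```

View pics/wrist14.png

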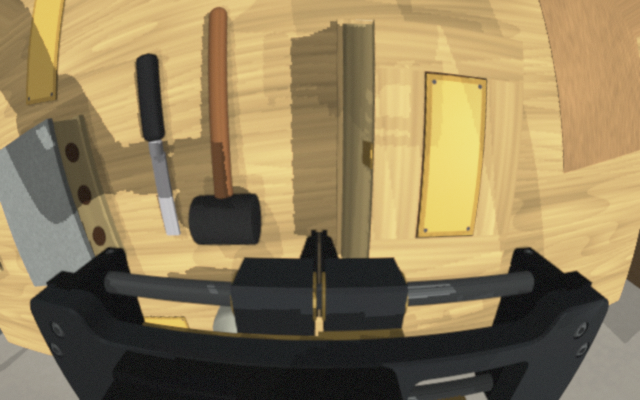

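View pics/s14c.png

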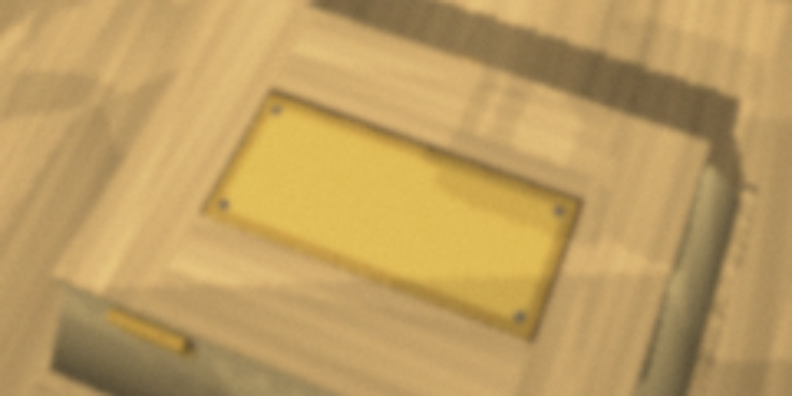

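View pics/top14.png

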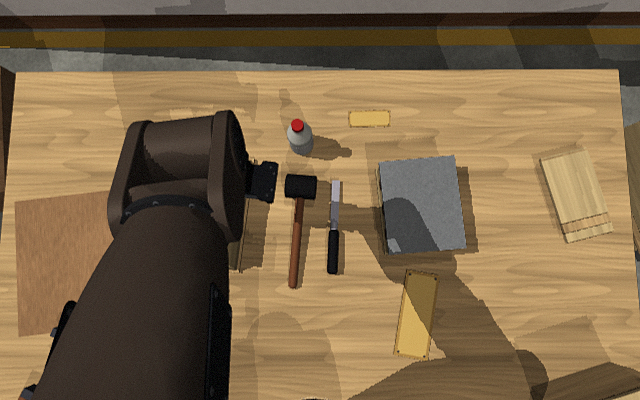

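The plate lies in the recess with an even dark outline, at wrist px (417..487, 73..237), holes facing up. The mallet, chisel and glue bottle are unmoved. I'll let the arm settle and hand in.

Emit:
play_rows(
  increments=[
    {"dx": 0, "dy": 0, "dz": 0, "rx": 0, "ry": 0, "rz": 0},
    {"dx": 0, "dy": 0, "dz": 0, "rx": 0, "ry": 0, "rz": 0},
    {"dx": 0, "dy": 0, "dz": 0, "rx": 0, "ry": 0, "rz": 0},
    {"dx": 0, "dy": 0, "dz": 0, "rx": 0, "ry": 0, "rz": 0},
  ],
)

```text
t: 17.25
eef_pos: [604.1, 147.9, 380.5]
tcp_rot: [3.139, 0.006, 3.028]
ft_force: [0.4, 0.2, -0.2]
opening: 0.003
```

```bash
python3 -c "
from cell import env
s=env.state();print(s['t'],s['ft_force'],abs(s['qvel']).max());print(env.job_done())"
```

```text
17.25 [ 0.40679106  0.17993731 -0.19304173] 0.005344282856899569
the job is handed in; nothing more can be done
None
```

The name plate is bedded face up in the lid recess, and I handed the job in at 17.3 s; no verdict is reported.

- **What I did:** I slid the plate about 58 mm with roughly 13 N until about 50 mm stuck out over the block's far edge. I gripped that end across its long sides, carried it level above the glue bottle's height, and lined it up over the recess. I released it just above the lid, then pressed both ends home with about 18 N.
- **Last checks:** The fingertips met the plate at lid height (100 mm) near both ends. The pictures show an even gap on the sides I could see. In the top view, the mallet, chisel and glue bottle are where they started. The arm was clear of everything at hand-in.
- **Disagreements:** The camera estimates of the recess centre differed by about 2 mm, so I used the gaps seen in the wrist camera for the final alignment. My first move call was refused as invalid input and moved nothing.

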